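# Put the burr set back on a coffee grinder's spindle

### The arm

A 6-joint arm with a two-finger parallel gripper is mounted at the origin on a cart in front of the work surface, level with it; the furniture and walls round the work are solid. World frame = base frame: x ahead of the robot, y to its left, z up, the work surface at z = 0. Lengths are in mm, angles in rad, forces in N, time in s.
With the tool pointing down it reaches from about 275 to 725 mm from the base axis. Payload 5.6 kg.
Tool frame: the origin (TCP) lies at the very end of the fingers, on their centre line; the grasp point (between the pads) lies arm.grip_point_offset behind it (arm.grip_point_offset is the distance from the TCP to the grasp point, in mm); z points along the fingers, y is the line along which they close (so a half turn about z gives the same grasp; the last joint's range is limited). The gripper opens to 85 mm and grips with 20 to 120 N. Pads are 22 mm wide; open, the fingers measure 114 mm over their backs; the gripper's body (76 mm by 85 mm) begins 54 mm behind the grasp point. The pads swing forward as they close: fully open they stand 13 mm farther back than shut.
Start: joints at [-0.961, 0.255, 0.108, 0, -1.424, -0.285], TCP at [175.535, -521.23, 231.283] pointing down, gripper open.
Joint ranges: [-2.95, 2.95], [-1.21, 1.97], [-1.09, 1.5], [-2.87, 1.71], [-2.94, -0.07], [-3.05, 3.05]. Speed limits (rad/s): [2.57, 2.57, 3.14, 3.14, 3.14, 3.14].

### API

Orientations are given as a unit quaternion [w, x, y, z].
In Python, from station import arm gives the robot as it stands.
- The arm moves only by the tool jog_arm, never from a script. Its argument "deltas" is a list of rows, each an object with "delta_pos": the shift along the world's x, y, z in m, a list of three; "angular": the turn, a rotation vector about the world's x, y, z in degrees, a list of three; "claw": the finger opening in m, from 0 to 0.0854. A call has 1 to 12 rows; each row is the pose to reach, as a shift and turn from the pose commanded when the call began; what a row does not reach only later rows make up. A row lasts 1/8 s, in which the tool goes at most 62.5 mm and 10.7 degrees, less where a joint would pass 70% of its speed; a pose out of reach is approached as far as the arm can. A call with a gripper value outside its range is refused whole. The fingers move at their own pace and stop on an object; "grip_force" is the grip in N (left out, the last holds). Time passes only in rows, so rows that repeat a pose let the fingers close. It gives the time, the measured TCP pose, the force, the opening and the grip force at its end, in the units of the state.
- arm.sense(): the state, without advancing time (a new reading comes with each control period).
- arm.capture(name): name is "scene" or "side" or "wrist"; returns a dict with "color" (384x512x3 uint8, red, green, blue), "fx", "fy", "cx", "cy" (pixels), "distortion" ([k1, k2, p1, p2, k3] as OpenCV has them; the pictures are not rectified), "R" (3x3) and "t" (3): a world point X has camera coordinates R X + t; the wrist camera has in their place "mount" (4x4, takes a point from camera to tool coordinates, whose origin is the TCP and whose axes are the flange's). Camera axes: x right, y down, z forward; pixel columns grow to the right and rows downward; lengths in mm; the calibration is good to about 2 mm. A picture is of the moment at which its call begins: read the wrist's pose just before it. There is no depth.
- arm.finish_job(): hands the job in; it is judged then, once.
Trained networks look in the newest picture that a camera, given by its name, has taken for a name from the list of things; names that differ only in an ending like _2 or _b are one class to them, and where a whole thing is asked for, a point or a joint stands for the part that bears it (a point fixed in the world has none). Each returns a list of dicts, best first, with "p" (0 to 1); they miss things now and then, are a little off and sometimes report something else, mostly with a low value. They report only what shows in the picture. A call takes as long as a camera call. They do not tell look-alikes from the thing itself.
- arm.boxes_of(camera, name): "bbox" ([left, top, right, bottom] in pixels, round what is visible of it).
- arm.outline_of(camera, name): "mask" (384x512 bool, what is visible of it) and "bbox" ([left, top, right, bottom] in pixels, round what is visible of it).
The state is a dict: "time_s": time; "joints": joint angles; "qd": joint speeds; "tau": joint torques, N m; "eef_pos": TCP position; "orientation": TCP orientation; "wrist_force": force on the tool from outside, world axes, zero at the start; "wrist_torque": the same for the moment, N m; "finger_gap": finger opening in mm; "grip_force": force on a finger pad.
Only numpy, scipy, OpenCV 4.12 (cv2) and the standard library are available. Lean on these libraries where they do the work, as an engineer would, in place of code of your own. Each camera call takes 0.05 s, during which the arm holds its last target. There are 200 camera calls.

### The job

The coffee grinder has been cleaned and its burr set lies on the chopping board: put it back on the stepped spindle in order of bore, the brass spacer first, then the steel cone burr, last the orange feeder, each pushed on fully home, upright and let go. The burr has a square bore and the spindle's square can stand at any angle, so rest it on the square lightly and turn it until it drops on; never force a part down, and leave the hopper, the mug and the brush where they are.

Things in the scene. Friction and masses are not known exactly. Their poses are not given: they have to be found in the camera images.
- seat (a point): Centre of the grinder's flat round deck (114 mm across), on the spindle's axis, 80 mm above the worktop; z up, x to the grinder's back (the clear grounds drawer is in front, -x). The grinder is a black and steel block about 135 x 130 mm, fixed to the worktop. The spacer rests on this deck.
- spindle_tip (a point): Tip of the steel spindle, 50 mm above the deck. Its steps, heights above the deck: round, 25 mm across, 0 to 10 mm; square, 16 x 16 mm, 10 to 26 mm; round stud, 10 mm across, 26 to 50 mm; the round ones chamfered 2 mm at the top, the square sharp-edged. The square's angle is not measured: 15 to 75 degrees off the grinder's sides. The spindle turns only against about 0.15 N m of gear friction.
- spacer_mid (a point): Centre (half-way up) of the brass spacer ring: 46 mm across, 12 mm high, round bore 26.8 mm, 90 g; z is its axis. It lies flat on the board. It goes round the lowest, round step and rests on the deck (its centre then 6 mm above the deck, its top 2 mm above that step).
- burr_mid (a point): Centre (half-way up) of the steel cone burr, 24 mm high, 120 to 200 g, upright: toothed skirt 43 mm across up to 12 mm, above it a plain round collar 34 mm across to hold it by. Square bore 17.5 mm right through, sides along this frame's x and y. It drops on the square within about 5 degrees of its angle, down to the spacer (centre 24 mm above the deck); until then it stands up to 14 mm higher.
- feeder_mid (a point): Centre (half-way up) of the orange plastic feeder: 18 mm high, 30 g, flange 34 mm across from its underside to 6 mm up, neck 24 mm across from 6 to 18 mm up, by which it is held; round bore 12 mm right through; z is its axis, up. It stands flange down on the board. It goes on the stud and rests on the burr (its centre then 45 mm above the deck).
- board: Wooden chopping board, 210 (x) x 300 (y) mm, top 15 mm above the worktop, fixed; the origin is the centre of its underside. The three parts stand on it about 95 mm apart in any order.
- hopper: The grinder's clear funnel hopper, 130 mm across, 111 mm high, loose: leave it. Origin: centre of its underside.
- mug: Blue and white mug, 92 mm high, 112 mm over its handle, loose: leave it. Origin: underside.
- brush: Pastry brush lying in front of the grinder, about 200 mm long, 16 mm thick, loose: leave it. Origin: the end of its handle, on its axis; it points along its z.
Things that resemble listed ones, but are neither listed nor needed, are in the scene too. Of the things shaped like the part that bears burr_mid, the dark steel one is meant. There is more than one size of the part that bears spacer_mid; the job needs the smaller.

How it is judged:
By the outcome, as a careful person would: the job done as asked, in the order asked, and still so for the second after the job is handed in, with the robot touching nothing.
It also fails if it takes over 72 s, if anything falls off the work surface, if the arm or the gripper's body presses on something with over 40 N, if the wrist force passes 120 N, or if a joint passes its speed limit or range.

## Working session

There is one attempt and no reset: what is moved stays moved. The work goes in short steps, Python scripts to look and compute and a tool call to move; the robot and the scene stay as the last step left them, time stands still between calls to the robot, and variables do not carry over. Pictures are saved under pics/ and viewed, at most 12 in all, crops included, and the job is handed in when it is done.

Besides the shell and the picture viewer there is one more tool, called as name([rows], argument=value, ...), one row to a line, values as JSON. jog_arm: Moves the arm, as the interface text tells. Its arguments: {"type":"object","properties":{"deltas":{"type":"array","items":{"type":"object","properties":{"delta_pos":{"type":"array","items":{"type":"number"}},"angular":{"type":"array","items":{"type":"number"}},"claw":{"type":"number"}}}},"grip_force":{"type":"number"}},"required":["deltas"]}

```bash
ls; mkdir -p pics; cat > h.py <<'E'
import numpy as np, cv2
from station import arm
from scipy.spatial.transform import Rotation as Ro
def cam(name):
    s=arm.sense(); c=arm.capture(name); c['K']=np.array([[c['fx'],0,c['cx']],[0,c['fy'],c['cy']],[0,0,1.]]); c['D']=np.array(c['distortion'],float)
    if name=='wrist':
        q=s['orientation']; Rt=Ro.from_quat([q[1],q[2],q[3],q[0]]).as_matrix(); M=np.array(c['mount'])
        Rwc=Rt@M[:3,:3]; p=Rt@M[:3,3]+np.array(s['eef_pos']); c['R']=Rwc.T; c['t']=-Rwc.T@p
    c['R']=np.array(c['R'],float); c['t']=np.array(c['t'],float)
    return c
def ray(c,uv):
    n=cv2.undistortPoints(np.array([[uv]],float),c['K'],c['D'])[0,0]
    return -c['R'].T@c['t'], c['R'].T@np.array([n[0],n[1],1])
def onz(c,uv,z):
    o,d=ray(c,uv); return o+d*(z-o[2])/d[2]
def proj(c,P):
    return cv2.projectPoints(np.array(P,float).reshape(-1,1,3),cv2.Rodrigues(c['R'])[0],c['t'],c['K'],c['D'])[0][:,0]
E
python3 - <<'E'
from h import *
print(arm.grip_point_offset, arm.sense())
ims=[]
for n in ['scene','side','wrist']:
    c=cam(n); cv2.imwrite(f'pics/{n}0.png',c['color'][:,:,::-1]); print(n,-c['R'].T@c['t'])
    for k in ['spacer_mid','burr_mid','feeder_mid','spindle_tip','board','hopper','mug','brush']:
        try:
            for b in arm.boxes_of(n,k)[:4]:
                u=b['bbox']; m=[(u[0]+u[2])/2,(u[1]+u[3])/2]
                print(n,k,round(b['p'],2),np.round(u),np.round(onz(c,m,22))[:2])
        except Exception as e: print(k,e)
    ims.append(c['color'][:,:,::-1])
cv2.imwrite('pics/a.png',cv2.resize(np.hstack(ims[:2]),(800,300)))
E
```

```text
pics
18.700000000000003 {'time_s': 0.0, 'joints': array([-9.61402418e-01,  2.55750040e-01,  1.06990284e-01, -4.53542857e-04,
       -1.42391864e+00, -2.84625705e-01]), 'qd': array([-0.0005267 ,  0.00019689, -0.00201474,  0.0011825 ,  0.00142586,
        0.00108325]), 'tau': array([-1.14376955e-04, -3.86631525e+01,  2.37939781e+01,  5.36516413e+00,
       -6.17535319e-03,  5.18045272e-05]), 'eef_pos': array([ 175.39630174, -520.74939259,  230.3917975 ]), 'orientation': array([-2.04523042e-04, -1.61638367e-01,  9.86849585e-01,  9.45531165e-04]), 'wrist_force': array([-0.13822999,  0.29085766, -0.59074287]), 'wrist_torque': array([ 0.0259912 , -0.01353184,  0.02278436]), 'grip_force': 0.0, 'finger_gap': 85.82442704319668}
scene [-147.74248801  548.93181838  980.78565248]
scene spacer_mid 0.8 [151. 282. 169. 306.] [396. 486.]
scene spacer_mid 0.61 [184. 225. 199. 240.] [525. 295.]
scene spindle_tip 0.7 [263. 150. 310. 192.] [ 536. -135.]
scene board 0.89 [166. 184. 269. 268.] [493. 214.]
scene hopper 0.79 [313. 116. 343. 150.] [ 591. -421.]
scene mug 0.61 [340. 145. 346. 157.] [ 474. -385.]
scene brush 0.6 [304. 185. 339. 214.] [ 352. -133.]
side [  70.8234829  -991.37917104 1107.85985991]
side spacer_mid 0.23 [279. 213. 326. 262.] [ 542. -128.]
side spindle_tip 0.83 [278. 211. 329. 263.] [ 545. -126.]
side hopper 0.7 [325. 254. 376. 309.] [ 596. -337.]
side mug 0.89 [290. 285. 321. 331.] [ 435. -368.]
side brush 0.53 [250. 257. 274. 292.] [ 367. -213.]
side brush 0.32 [276. 213. 326. 264.] [ 534. -129.]
wrist [ 107.05336879 -544.6741354   374.43731752]
wrist spindle_tip 0.82 [382. 367. 433. 384.] [ 460. -129.]
wrist mug 0.75 [262. 299. 309. 320.] [ 384. -400.]
```

View pics/scene0.png

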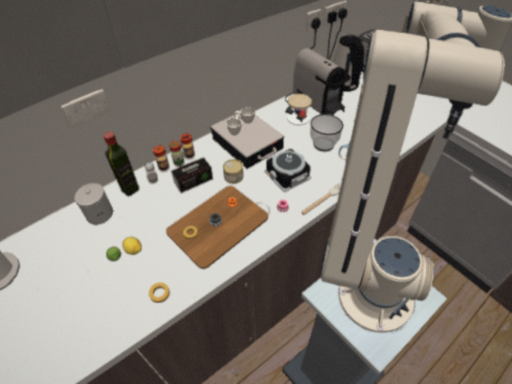

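View pics/side0.png

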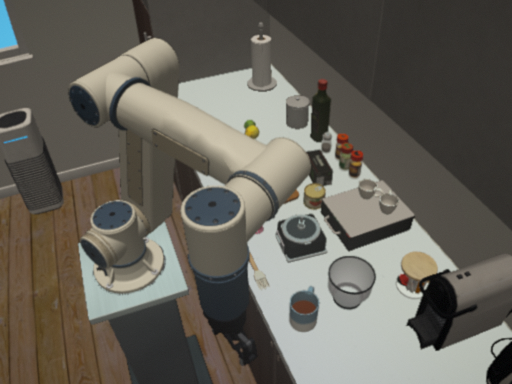

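Scene picture: ring candidates are the brass ring on the board (191,231) and a larger one on the worktop (159,292). The feeder candidates are orange on the board (232,202) and pink at (283,205). The burr is the dark part on the board (215,219). I choose the three on the board and will check them in a wrist view.

```bash
python3 - <<'E'
from h import *
s=arm.sense();q=s['orientation'];R=Ro.from_quat([q[1],q[2],q[3],q[0]]).as_matrix();print(np.round(R,3))
c=cam('wrist');print(np.round(c['mount'],3),c['fx'],c['cx'],c['cy'])
for uv in [(256,192),(0,0),(511,0),(511,383),(0,383)]: print(uv,np.round(onz(c,uv,20)-s['eef_pos']))
c=cam('scene')
for n,uv,z in [('sp',(190,232),21),('burr',(215,219),27),('feed',(232,202),24),('tip',(290,155),125),('deck',(288,163),85),('big',(159,292),6),('pink',(283,205),9)]: print(n,np.round(onz(c,uv,z)))
for n in ['burr_mid','feeder_mid']:print(arm.boxes_of('scene',n))
E
```

```text
[[-0.948 -0.319 -0.   ]
 [-0.319  0.948  0.   ]
 [ 0.     0.    -1.   ]]
[[-1.00000e-03 -9.59000e-01 -2.84000e-01  7.23710e+01]
 [ 1.00000e+00 -1.00000e-03 -1.00000e-03 -3.58000e-01]
 [ 0.00000e+00 -2.84000e-01  9.59000e-01 -1.43151e+02]
 [ 0.00000e+00  0.00000e+00  0.00000e+00  1.00000e+00]] 270.7385738878449 254.5101304447781 187.05751443393515
(256, 192) [  37.   14. -211.]
(0, 0) [ -98. -367. -211.]
(511, 0) [-301.  235. -211.]
(511, 383) [ 259.  636. -211.]
(0, 383) [ 588. -347. -211.]
sp [529. 299.  21.]
burr [517. 207.  27.]
feed [542. 117.  24.]
tip [ 513. -123.  125.]
deck [ 517. -120.   85.]
big [413. 485.   6.]
pink [427. -19.   9.]
[{'bbox': [279.4, 199.6, 290.7, 213.2], 'p': 0.67}, {'bbox': [212.1, 215.9, 223.4, 225.7], 'p': 0.57}, {'bbox': [312.1, 117.3, 342.2, 149.3], 'p': 0.4}]
[{'bbox': [227.6, 196.3, 234.9, 203.1], 'p': 0.6}]
```

jog_arm([
  {"delta_pos":[0.02,0.02,0.05],"angular":[0,0,-4]},
  {"delta_pos":[0.325,0.4,0.07],"angular":[0,0,-18.6]},
  {"delta_pos":[0.325,0.4,0.07],"angular":[0,0,-18.6]},
  {"delta_pos":[0.325,0.4,0.07],"angular":[0,0,-18.6]},
  {"delta_pos":[0.325,0.4,0.07],"angular":[0,0,-18.6]},
  {"delta_pos":[0.325,0.4,0.07],"angular":[0,0,-18.6]},
  {"delta_pos":[0.325,0.4,0.07],"angular":[0,0,-18.6]},
  {"delta_pos":[0.325,0.4,0.07],"angular":[0,0,-18.6]},
  {"delta_pos":[0.325,0.4,0.07],"angular":[0,0,-18.6]},
  {"delta_pos":[0.325,0.4,0.07],"angular":[0,0,-18.6]},
  {"delta_pos":[0.325,0.4,0.07],"angular":[0,0,-18.6]},
  {"delta_pos":[0.325,0.4,0.07],"angular":[0,0,-18.6]},
])

```text
$.deltas[0]: bad value
```

jog_arm([
  {"delta_pos":[0.02,0.02,0.05],"angular":[0,0,-4],"claw":0.085},
  {"delta_pos":[0.325,0.4,0.07],"angular":[0,0,-18.6],"claw":0.085},
  {"delta_pos":[0.325,0.4,0.07],"angular":[0,0,-18.6],"claw":0.085},
  {"delta_pos":[0.325,0.4,0.07],"angular":[0,0,-18.6],"claw":0.085},
  {"delta_pos":[0.325,0.4,0.07],"angular":[0,0,-18.6],"claw":0.085},
  {"delta_pos":[0.325,0.4,0.07],"angular":[0,0,-18.6],"claw":0.085},
  {"delta_pos":[0.325,0.4,0.07],"angular":[0,0,-18.6],"claw":0.085},
  {"delta_pos":[0.325,0.4,0.07],"angular":[0,0,-18.6],"claw":0.085},
  {"delta_pos":[0.325,0.4,0.07],"angular":[0,0,-18.6],"claw":0.085},
  {"delta_pos":[0.325,0.4,0.07],"angular":[0,0,-18.6],"claw":0.085},
  {"delta_pos":[0.325,0.4,0.07],"angular":[0,0,-18.6],"claw":0.085},
  {"delta_pos":[0.325,0.4,0.07],"angular":[0,0,-18.6],"claw":0.085},
])

```text
time_s: 3.05
eef_pos: [500.0, -122.1, 301.6]
orientation: [0.0, 0.001, 1.0, -0.0]
wrist_force: [-0.5, 0.4, 0.4]
finger_gap: 85.2
grip_force: 0.0
```

```bash
python3 - <<'E'
from h import *
s=arm.sense();print(s['eef_pos'],s['joints'],s['orientation'],s['time_s'])
c=cam('wrist');cv2.imwrite('pics/w1.png',c['color'][:,:,::-1])
for k in ['spacer_mid','burr_mid','feeder_mid','spindle_tip','brush','hopper']:
    for b in arm.boxes_of('wrist',k)[:4]: print(k,round(b['p'],2),np.round(b['bbox']))
E
```

```text
[ 500.00003044 -122.1014917   301.61046816] [ 6.52758099e-02  1.73734118e-01  1.80283579e-01  1.55172041e-04
 -1.57687532e+00 -1.63723474e+00] [ 2.39829906e-04  5.81790991e-04  9.99999800e-01 -6.19356476e-05] 3.05
spacer_mid 0.68 [172.  52. 308.  73.]
spacer_mid 0.57 [490. 159. 512. 189.]
burr_mid 0.95 [440. 156. 474. 181.]
burr_mid 0.78 [311.  94. 339. 123.]
feeder_mid 0.84 [389. 173. 410. 192.]
spindle_tip 0.81 [203. 125. 298. 226.]
brush 0.78 [170.  49. 308.  72.]
hopper 0.74 [204. 124. 299. 226.]
hopper 0.73 [ 29. 165. 136. 257.]
```

View pics/w1.png

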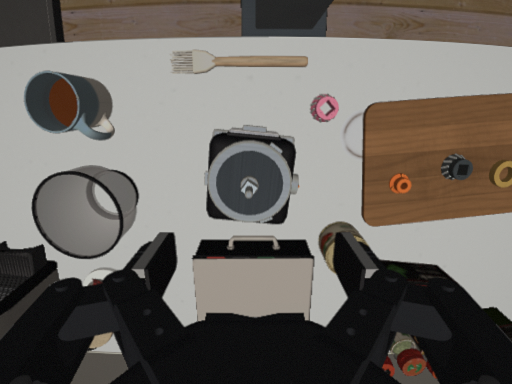

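Wrist picture: the grinder's spindle is at (249,187). On the board are the orange feeder (401,184), dark steel burr (457,168) and brass ring (505,173). The pink burr look-alike at (325,108) is off the board. Next I'll take a closer look at the spindle, then the board.

jog_arm([
  {"delta_pos":[0.035,0,-0.06],"angular":[0,0,0],"claw":0.085},
  {"delta_pos":[0.035,0,-0.12],"angular":[0,0,0],"claw":0.085},
  {"delta_pos":[0.035,0,-0.12],"angular":[0,0,0],"claw":0.085},
  {"delta_pos":[0.035,0,-0.12],"angular":[0,0,0],"claw":0.085},
  {"delta_pos":[0.035,0,-0.12],"angular":[0,0,0],"claw":0.085},
])

```text
time_s: 4.03
eef_pos: [537.5, -121.5, 184.9]
orientation: [0.003, -0.0, 1.0, -0.0]
wrist_force: [0.2, 0.3, 0.6]
finger_gap: 84.9
grip_force: 0.0
```

```bash
python3 - <<'E'
from h import *
s=arm.sense();print(s['eef_pos'],s['time_s'])
c=cam('wrist');cv2.imwrite('pics/w2.png',c['color'][:,:,::-1])
import pickle;pickle.dump(c,open('w2.pkl','wb'))
p=proj(c,[[517,-120,80],[517,-120,130],[517,-120,106]]);print(p)
for b in arm.boxes_of('wrist','spindle_tip')[:2]: print(b)
u,v=p.mean(0).astype(int)
cr=c['color'][max(v-75,0):v+75,max(0,u-90):u+90,::-1];print(u,v)
cv2.imwrite('pics/w2c.png',cv2.resize(cr,None,fx=4,fy=4,interpolation=cv2.INTER_CUBIC))
E
```

```text
[ 537.46096284 -121.48665242  184.90817282] 4.025
[[256.69905543 164.03609443]
 [257.18552943 177.86482312]
 [256.9265201  170.49862592]]
{'bbox': [178.1, 93.9, 315.8, 236.3], 'p': 0.58}
256 170
```

View pics/w2c.png

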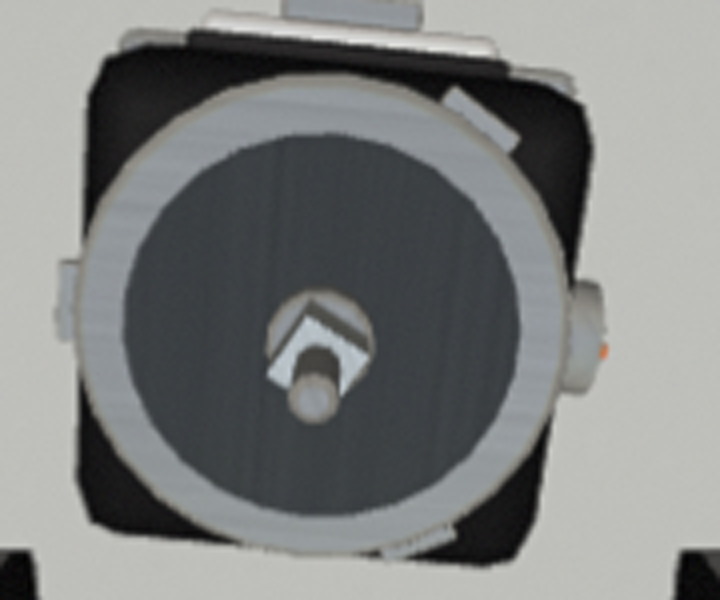

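Crop: the square's top has corners near crop (318,315), (369,355), (322,405) and (268,378). The stud tip is at (313,397), and the deck ring is centred near (323,314).

```bash
python3 - <<'E'
from h import *
import pickle;c=pickle.load(open('w2.pkl','rb'))
f=lambda x,y:(166+x/4-.375,95+y/4-.375)
for n,p,z in [('tip',(313,398),130),('low',(320,340),90),('sqc',(319,362),106)]: print(n,np.round(onz(c,f(*p),z),1))
C=np.array([onz(c,f(*p),106)[:2] for p in [(318,315),(369,355),(322,405),(268,378)]]);print(np.round(C,1))
for i in range(4):
    d=C[(i+1)%4]-C[i];print(np.round(np.linalg.norm(d),1),np.round(np.degrees(np.arctan2(d[1],d[0]))%90,1))
# deck ring fit: rim points at z=80
g=[(82,310),(568,310),(323,75),(323,553),(150,145),(495,485),(150,485),(495,140)]
P=np.array([onz(c,f(*p),80)[:2] for p in g]);A=np.c_[2*P,np.ones(len(P))];x=np.linalg.lstsq(A,(P**2).sum(1),rcond=None)[0];print(x[:2],np.sqrt(x[2]+x[0]**2+x[1]**2))
E
```

```text
tip [ 529.9 -130.2  130. ]
low [ 529.3 -130.1   90. ]
sqc [ 529.8 -129.8  106. ]
[[ 519.5 -129.9]
 [ 528.3 -119.2]
 [ 539.5 -129.3]
 [ 533.4 -140.8]]
13.9 50.8
15.1 48.0
13.0 62.0
17.6 51.9
[ 529.4363263  -129.49844271] 58.15229237284063
```

jog_arm([
  {"delta_pos":[-0.01,0.03,0.04],"angular":[0,0,0],"claw":0.085},
  {"delta_pos":[-0.01,0.33,0.04],"angular":[0,0,0],"claw":0.085},
  {"delta_pos":[-0.01,0.33,0.04],"angular":[0,0,0],"claw":0.085},
  {"delta_pos":[-0.01,0.33,0.04],"angular":[0,0,0],"claw":0.085},
  {"delta_pos":[-0.01,0.33,0.04],"angular":[0,0,0],"claw":0.085},
  {"delta_pos":[-0.01,0.33,0.02],"angular":[0,0,0],"claw":0.085},
  {"delta_pos":[-0.01,0.33,0.02],"angular":[0,0,0],"claw":0.085},
  {"delta_pos":[-0.01,0.33,0.02],"angular":[0,0,0],"claw":0.085},
  {"delta_pos":[-0.01,0.33,0.02],"angular":[0,0,0],"claw":0.085},
  {"delta_pos":[-0.01,0.33,0.02],"angular":[0,0,0],"claw":0.085},
])

```text
time_s: 5.38
eef_pos: [525.9, 208.0, 202.1]
orientation: [0.001, 0.001, 1.0, 0.0]
wrist_force: [0.2, 0.0, 0.1]
finger_gap: 85.0
grip_force: 0.0
```

```bash
python3 - <<'E'
from h import *
import pickle
s=arm.sense();print(s['eef_pos'],s['orientation'],s['time_s'])
c=cam('wrist');pickle.dump(c,open('w3.pkl','wb'))
for k,z in [('spacer_mid',21),('burr_mid',27),('feeder_mid',24)]:
    for b in arm.outline_of('wrist',k)[:3]:
        u=np.round(b['bbox'],1); print(k,round(b['p'],2),u,np.round(onz(c,((u[0]+u[2])/2,(u[1]+u[3])/2),z),1))
cr=c['color'][90:240,110:380,::-1]
cv2.imwrite('pics/w3c.png',cv2.resize(cr,None,fx=2.95,fy=2.95,interpolation=cv2.INTER_CUBIC)[:600,:800])
E
```

```text
[525.90507299 207.95389546 202.05314024] [5.48528923e-04 5.98696123e-04 9.99999614e-01 3.34366932e-04] 5.375
spacer_mid 0.9 [312.8 154.  352.5 188.5] [529.9 304.1  21. ]
spacer_mid 0.7 [454.8  49.9 509.9 103.5] [414.8 476.8  21. ]
spacer_mid 0.55 [ 0.  23.1 43.5 41.3] [364.5 -58.2  21. ]
burr_mid 0.74 [ 51.6  71.4  92.2 108.6] [431.3  -1.9  27. ]
burr_mid 0.56 [235.7 145.5 273.4 181.7] [518.9 207.6  27. ]
feeder_mid 0.94 [171.2 169.2 197.1 199.3] [545.2 120.4  24. ]
```

View pics/w3c.png

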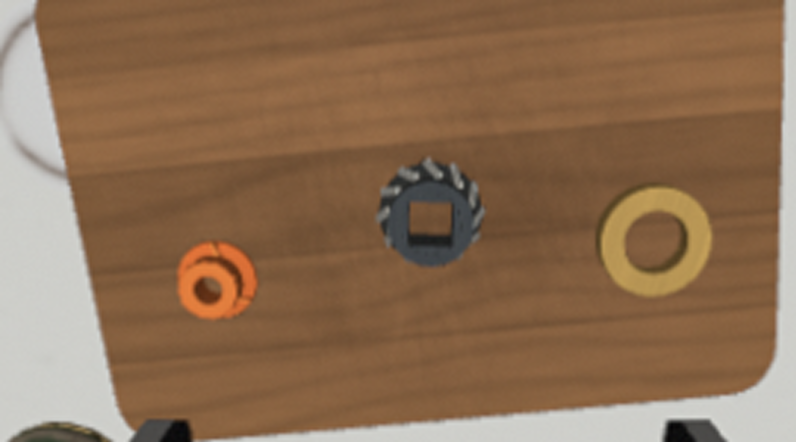

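Crop check: left to right, the orange feeder (neck top 209,290), the dark toothed burr with a square bore nearly axis-aligned (430,222), and the smaller brass ring (656,241). All three choices hold.

```bash
python3 - <<'E'
from h import *
import pickle;c=pickle.load(open('w3.pkl','rb'))
f=lambda x,y:(110+x/2.95-.33,90+y/2.95-.33)
for n,p,z in [('sp',(656,241),27),('burr',(430,222),39),('burrbore',(431,223),39),('feed',(209,290),33),('feedbore',(210,290),33)]: print(n,np.round(onz(c,f(*p),z),1))
C=np.array([onz(c,f(*p),39)[:2] for p in [(409,201),(453,203),(453,246),(408,245)]]);print(np.round(C,1))
for i in range(4):
    d=C[(i+1)%4]-C[i];print(np.round(np.linalg.norm(d),1),np.round(np.degrees(np.arctan2(d[1],d[0]))%90,1))
E
```

```text
sp [528.6 301.5  27. ]
burr [518.  208.7  39. ]
burrbore [518.4 209.   39. ]
feed [547.3 118.   33. ]
feedbore [547.3 118.4  33. ]
[[509.7 200.5]
 [510.5 217.6]
 [527.7 217.7]
 [527.2 200. ]]
17.1 87.2
17.2 0.4
17.7 88.5
17.5 88.2
```

jog_arm([
  {"delta_pos":[0.003,0.05,-0.03],"angular":[0,0,0],"claw":0.07},
  {"delta_pos":[0.003,0.093,-0.08],"angular":[0,0,0],"claw":0.07},
  {"delta_pos":[0.003,0.093,-0.13],"angular":[0,0,0],"claw":0.07},
  {"delta_pos":[0.003,0.093,-0.16],"angular":[0,0,0],"claw":0.07},
  {"delta_pos":[0.003,0.093,-0.175],"angular":[0,0,0],"claw":0.07},
  {"delta_pos":[0.003,0.093,-0.183],"angular":[0,0,0],"claw":0.07},
  {"delta_pos":[0.003,0.093,-0.183],"angular":[0,0,0],"claw":0.07},
  {"delta_pos":[0.003,0.093,-0.183],"angular":[0,0,0],"claw":0.04},
  {"delta_pos":[0.003,0.093,-0.183],"angular":[0,0,0],"claw":0.04},
  {"delta_pos":[0.003,0.093,-0.183],"angular":[0,0,0],"claw":0.04},
  {"delta_pos":[0.003,0.093,-0.183],"angular":[0,0,0],"claw":0.04},
], grip_force=25)

```text
time_s: 6.95
eef_pos: [529.3, 302.2, 20.0]
orientation: [0.001, -0.0, 1.0, 0.001]
wrist_force: [-2.4, -0.6, 5.8]
finger_gap: 44.7
grip_force: 25.0
```

jog_arm([
  {"delta_pos":[0,0,0],"angular":[0,0,0],"claw":0.065},
  {"delta_pos":[0,0,0],"angular":[0,0,10],"claw":0.065},
  {"delta_pos":[0,0,0],"angular":[0,0,20],"claw":0.065},
  {"delta_pos":[0,0,0],"angular":[0,0,30],"claw":0.065},
  {"delta_pos":[0,0,0],"angular":[0,0,40],"claw":0.065},
  {"delta_pos":[0,0,0],"angular":[0,0,50],"claw":0.065},
  {"delta_pos":[0,0,0],"angular":[0,0,60],"claw":0.065},
  {"delta_pos":[0,0,0],"angular":[0,0,70],"claw":0.065},
  {"delta_pos":[0,0,0],"angular":[0,0,80],"claw":0.065},
  {"delta_pos":[0,0,0],"angular":[0,0,90],"claw":0.065},
  {"delta_pos":[0,0,0],"angular":[0,0,90],"claw":0.065},
  {"delta_pos":[0,0,0],"angular":[0,0,90],"claw":0.065},
])

```text
time_s: 8.45
eef_pos: [528.5, 301.8, 18.2]
orientation: [-0.0, -0.706, 0.708, 0.0]
wrist_force: [-0.2, -0.9, -0.6]
finger_gap: 64.9
grip_force: 0.0
```

jog_arm([
  {"delta_pos":[0,0,0],"angular":[0,0,0],"claw":0.04},
  {"delta_pos":[0,0,0],"angular":[0,0,0],"claw":0.04},
  {"delta_pos":[0,0,0],"angular":[0,0,0],"claw":0.04},
  {"delta_pos":[0,0,0],"angular":[0,0,0],"claw":0.04},
])

```text
time_s: 8.95
eef_pos: [528.7, 301.9, 18.6]
orientation: [-0.0, 0.707, -0.707, 0.0]
wrist_force: [-0.9, -0.3, 3.6]
finger_gap: 43.6
grip_force: 25.8
```

jog_arm([
  {"delta_pos":[0.0,0,0.06],"angular":[0,0,0],"claw":0.04},
  {"delta_pos":[0.0,-0.02,0.12],"angular":[0,0,0],"claw":0.04},
  {"delta_pos":[0.001,-0.07,0.145],"angular":[0,0,0],"claw":0.04},
  {"delta_pos":[0.001,-0.4315,0.145],"angular":[0,0,0],"claw":0.04},
  {"delta_pos":[0.001,-0.4315,0.145],"angular":[0,0,0],"claw":0.04},
  {"delta_pos":[0.001,-0.4315,0.145],"angular":[0,0,0],"claw":0.04},
  {"delta_pos":[0.001,-0.4315,0.145],"angular":[0,0,0],"claw":0.04},
  {"delta_pos":[0.001,-0.4315,0.145],"angular":[0,0,0],"claw":0.04},
  {"delta_pos":[0.001,-0.4315,0.145],"angular":[0,0,0],"claw":0.04},
  {"delta_pos":[0.001,-0.4315,0.145],"angular":[0,0,0],"claw":0.04},
  {"delta_pos":[0.001,-0.4315,0.145],"angular":[0,0,0],"claw":0.04},
  {"delta_pos":[0.001,-0.4315,0.145],"angular":[0,0,0],"claw":0.04},
])

```text
time_s: 10.45
eef_pos: [529.6, -128.6, 163.1]
orientation: [-0.0, 0.708, -0.707, -0.0]
wrist_force: [-0.4, 0.6, -0.7]
finger_gap: 44.1
grip_force: 26.2
```

```bash
python3 - <<'E'
from h import *
s=arm.sense();print(s['eef_pos'],s['joints'],s['finger_gap'])
c=cam('wrist')
x,y,z=s['eef_pos']
P=[[529.6,-130,130],[529.6,-130,106],[x,y,z+9],[x,y,z-3]];p=proj(c,P);print(p)
u,v=p.mean(0).astype(int);cr=c['color'][max(0,v-75):v+75,max(0,u-100):u+100,::-1];print(u,v)
cv2.imwrite('pics/w4.png',cv2.resize(cr,None,fx=4,fy=4,interpolation=cv2.INTER_CUBIC))
E
```

```text
[ 529.56615085 -128.6371523   163.13329766] [ 4.87420706e-02  2.75469446e-01 -3.90377420e-02 -3.30130147e-04
 -1.25652293e+00 -4.70879096e-02] 44.06901251567534
[[254.51010253 213.12562283]
 [254.53528825 201.62634402]
 [254.50811149 244.03409926]
 [254.52485435 234.27773242]]
254 223
```

View pics/w4.png

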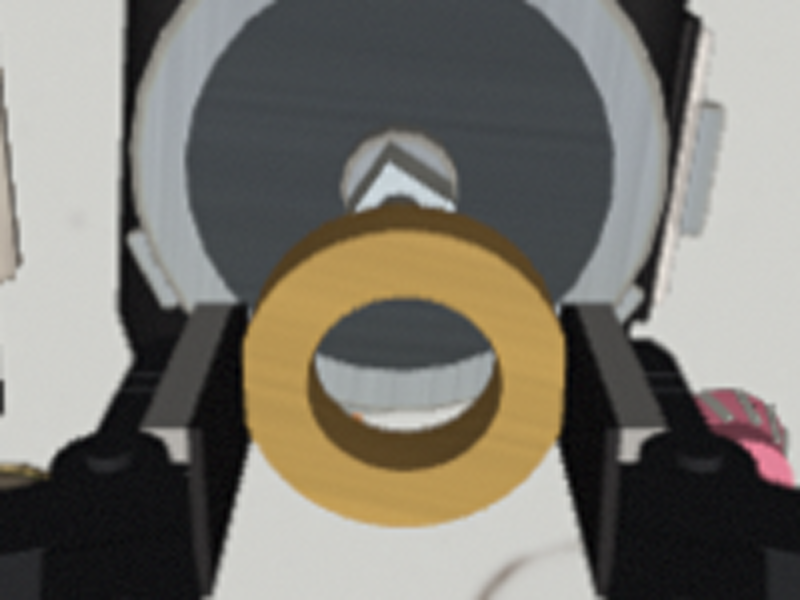

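The crop shows the ring level in the fingers, centred at (405,376). The spindle's lower step is centred at x=399.5, so the ring sits about 0.7 mm off.

jog_arm([
  {"delta_pos":[0.0007,-0.001,-0.025],"angular":[0,0,0],"claw":0.04},
  {"delta_pos":[0.0007,-0.001,-0.045],"angular":[0,0,0],"claw":0.04},
  {"delta_pos":[0.0007,-0.001,-0.058],"angular":[0,0,0],"claw":0.04},
  {"delta_pos":[0.0007,-0.001,-0.066],"angular":[0,0,0],"claw":0.04},
  {"delta_pos":[0.0007,-0.001,-0.069],"angular":[0,0,0],"claw":0.04},
  {"delta_pos":[0.0007,-0.001,-0.071],"angular":[0,0,0],"claw":0.04},
  {"delta_pos":[0.0007,-0.001,-0.073],"angular":[0,0,0],"claw":0.04},
  {"delta_pos":[0.0007,-0.001,-0.0745],"angular":[0,0,0],"claw":0.04},
  {"delta_pos":[0.0007,-0.001,-0.0745],"angular":[0,0,0],"claw":0.04},
])

```text
time_s: 11.62
eef_pos: [530.2, -130.8, 88.8]
orientation: [0.0, 0.707, -0.707, -0.0]
wrist_force: [-0.6, 0.1, -1.3]
finger_gap: 43.7
grip_force: 26.2
```

jog_arm([
  {"delta_pos":[0,0,-0.003],"angular":[0,0,0],"claw":0.04},
  {"delta_pos":[0,0,-0.005],"angular":[0,0,0],"claw":0.04},
  {"delta_pos":[0,0,-0.005],"angular":[0,0,0],"claw":0.04},
  {"delta_pos":[0,0,-0.005],"angular":[0,0,0],"claw":0.04},
])

```text
time_s: 12.12
eef_pos: [530.3, -130.7, 83.8]
orientation: [-0.0, 0.707, -0.707, 0.0]
wrist_force: [-0.1, -0.7, -1.0]
finger_gap: 43.6
grip_force: 26.2
```

jog_arm([
  {"delta_pos":[0,0,0],"angular":[0,0,0],"claw":0.065},
  {"delta_pos":[0,0,0],"angular":[0,0,0],"claw":0.065},
  {"delta_pos":[0,0,0.04],"angular":[0,0,0],"claw":0.065},
  {"delta_pos":[0,0,0.085],"angular":[0,0,0],"claw":0.065},
  {"delta_pos":[0,0.02,0.095],"angular":[0,0,0],"claw":0.065},
])

```text
time_s: 12.75
eef_pos: [532.0, -111.5, 182.5]
orientation: [0.002, -0.707, 0.708, -0.003]
wrist_force: [-0.5, 0.4, 0.2]
finger_gap: 65.0
grip_force: 0.0
```

```bash
python3 - <<'E'
from h import *
s=arm.sense();print(s['eef_pos'],s['joints'],s['finger_gap'])
c=cam('wrist');import pickle;pickle.dump(c,open('w5.pkl','wb'))
u,v=proj(c,[[530,-130,95]])[0].astype(int);v0=max(0,v-60);u0=max(0,u-70);cr=c['color'][v0:v0+120,u0:u0+140,::-1];print(u0,v0)
cv2.imwrite('pics/w5.png',cv2.resize(cr,None,fx=5,fy=5,interpolation=cv2.INTER_CUBIC))
E
```

```text
[ 531.99387012 -111.51451793  182.49926923] [ 0.08234294  0.25729542 -0.01392842  0.00141653 -1.29318769 -0.0838623 ] 65.04505081311764
187 111
```

View pics/w5.png

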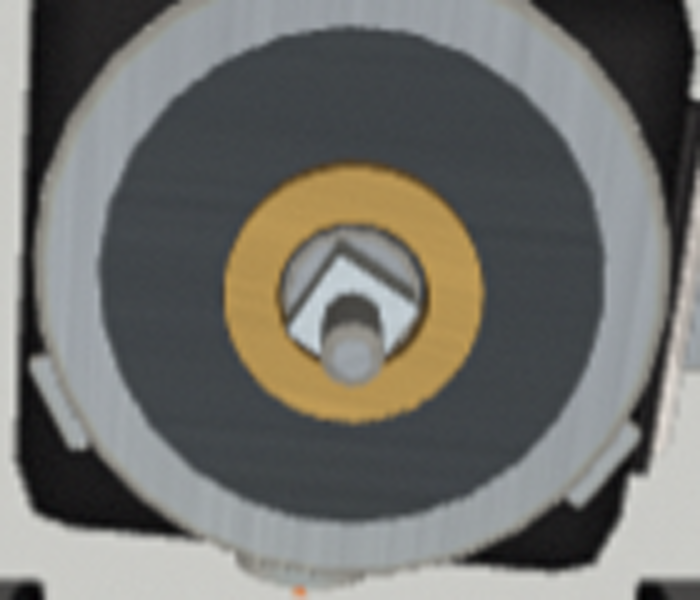

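Spacer is seated flat round the bottom step, ring centred at (354,292). The square's top corners are about (342,252), (420,302) and (290,333), and the stud tip is at (352,357).

```bash
python3 - <<'E'
from h import *
import pickle;c=pickle.load(open('w5.pkl','rb'))
f=lambda x,y:(187+x/5-.4,111+y/5-.4)
C=np.array([onz(c,f(*p),106)[:2] for p in [(290,333),(342,252),(420,302)]]);print(np.round(C,1),(C[0]+C[2])/2)
for i in range(2):
    d=C[i+1]-C[i];print(np.round(np.linalg.norm(d),1),np.round(np.degrees(np.arctan2(d[1],d[0]))%90,1))
d=C[2]-C[0];print('diag',np.linalg.norm(d),(np.degrees(np.arctan2(d[1],d[0]))-45)%90)
print('tip',onz(c,f(352,357),130),'ring',onz(c,f(354,292),92))
E
```

```text
[[ 540.8 -127.8]
 [ 532.1 -141.5]
 [ 519.2 -133.1]] [ 529.99585717 -130.40804707]
16.3 57.6
15.5 56.9
diag 22.330294977397593 58.74913270074339
tip [ 530.48899185 -130.16566884  130.        ] ring [ 530.08706498 -131.64055859   92.        ]
```

jog_arm([
  {"delta_pos":[-0.002,0.06,0],"angular":[0,0,0],"claw":0.065},
  {"delta_pos":[-0.0135,0.32,0],"angular":[0,0,0],"claw":0.065},
  {"delta_pos":[-0.0135,0.32,0],"angular":[0,0,0],"claw":0.065},
  {"delta_pos":[-0.0135,0.32,0],"angular":[0,0,0],"claw":0.065},
  {"delta_pos":[-0.0135,0.32,0],"angular":[0,0,0],"claw":0.065},
  {"delta_pos":[-0.0135,0.32,-0.05],"angular":[0,0,0],"claw":0.055},
  {"delta_pos":[-0.0135,0.32,-0.1],"angular":[0,0,0],"claw":0.055},
  {"delta_pos":[-0.0135,0.32,-0.13],"angular":[0,0,0],"claw":0.055},
  {"delta_pos":[-0.0135,0.32,-0.143],"angular":[0,0,0],"claw":0.055},
  {"delta_pos":[-0.0135,0.32,-0.143],"angular":[0,0,0],"claw":0.055},
  {"delta_pos":[-0.0135,0.32,-0.143],"angular":[0,0,0],"claw":0.055},
])

```text
time_s: 14.18
eef_pos: [517.8, 209.8, 37.3]
orientation: [-0.001, 0.707, -0.707, 0.0]
wrist_force: [1.0, -0.5, -0.1]
finger_gap: 55.0
grip_force: 0.0
```

jog_arm([
  {"delta_pos":[0.0015,-0.0005,-0.004],"angular":[0,0,0],"claw":0.055},
  {"delta_pos":[0.0015,-0.0005,-0.0065],"angular":[0,0,0],"claw":0.055},
  {"delta_pos":[0.0015,-0.0005,-0.0065],"angular":[0,0,0],"claw":0.028},
  {"delta_pos":[0.0015,-0.0005,-0.0065],"angular":[0,0,0],"claw":0.028},
  {"delta_pos":[0.0015,-0.0005,-0.0065],"angular":[0,0,0],"claw":0.028},
  {"delta_pos":[0.0015,-0.0005,-0.0065],"angular":[0,0,0],"claw":0.028},
  {"delta_pos":[0.0015,-0.0005,-0.0065],"angular":[0,0,0],"claw":0.055},
  {"delta_pos":[0.0015,-0.0005,-0.0065],"angular":[0,0,-10],"claw":0.055},
  {"delta_pos":[0.0015,-0.0005,-0.0065],"angular":[0,0,-20],"claw":0.055},
  {"delta_pos":[0.0015,-0.0005,-0.0065],"angular":[0,0,-30],"claw":0.055},
  {"delta_pos":[0.0015,-0.0005,-0.0065],"angular":[0,0,-40],"claw":0.055},
  {"delta_pos":[0.0015,-0.0005,-0.0065],"angular":[0,0,-50],"claw":0.055},
])

```text
time_s: 15.68
eef_pos: [518.2, 208.8, 29.1]
orientation: [-0.0, -0.339, 0.941, 0.0]
wrist_force: [0.9, 0.4, 0.2]
finger_gap: 54.8
grip_force: 0.0
```

jog_arm([
  {"delta_pos":[0,0,0],"angular":[0,0,-10],"claw":0.055},
  {"delta_pos":[0,0,0],"angular":[0,0,-20],"claw":0.055},
  {"delta_pos":[0,0,0],"angular":[0,0,-30],"claw":0.055},
  {"delta_pos":[0,0,0],"angular":[0,0,-40],"claw":0.055},
  {"delta_pos":[0,0,0],"angular":[0,0,-40],"claw":0.055},
  {"delta_pos":[0,0,0],"angular":[0,0,-40],"claw":0.055},
  {"delta_pos":[0,0,0],"angular":[0,0,-40],"claw":0.028},
  {"delta_pos":[0,0,0],"angular":[0,0,-40],"claw":0.028},
  {"delta_pos":[0,0,0],"angular":[0,0,-40],"claw":0.028},
  {"delta_pos":[0,0,0],"angular":[0,0,-40],"claw":0.028},
  {"delta_pos":[0,0,0],"angular":[0,0,-40],"claw":0.028},
])

```text
time_s: 17.05
eef_pos: [518.3, 208.9, 29.5]
orientation: [0.0, -0.0, 1.0, 0.0]
wrist_force: [0.2, 0.3, 1.7]
finger_gap: 31.6
grip_force: 25.2
```

jog_arm([
  {"delta_pos":[0,0,0.05],"angular":[0,0,0],"claw":0.028},
  {"delta_pos":[0,0,0.11],"angular":[0,0,-10],"claw":0.028},
  {"delta_pos":[0.003,-0.05,0.14],"angular":[0,0,-20],"claw":0.028},
  {"delta_pos":[0.012,-0.339,0.14],"angular":[0,0,-31],"claw":0.028},
  {"delta_pos":[0.012,-0.339,0.14],"angular":[0,0,-31],"claw":0.028},
  {"delta_pos":[0.012,-0.339,0.14],"angular":[0,0,-31],"claw":0.028},
  {"delta_pos":[0.012,-0.339,0.14],"angular":[0,0,-31],"claw":0.028},
  {"delta_pos":[0.012,-0.339,0.14],"angular":[0,0,-31],"claw":0.028},
  {"delta_pos":[0.012,-0.339,0.14],"angular":[0,0,-31],"claw":0.028},
  {"delta_pos":[0.012,-0.339,0.14],"angular":[0,0,-31],"claw":0.028},
  {"delta_pos":[0.012,-0.339,0.14],"angular":[0,0,-31],"claw":0.028},
])

```text
time_s: 18.42
eef_pos: [530.2, -129.3, 169.1]
orientation: [-0.0, 0.267, 0.964, 0.0]
wrist_force: [-0.5, -0.3, -0.5]
finger_gap: 31.9
grip_force: 25.8
```

```bash
python3 - <<'E'
from h import *
import pickle
s=arm.sense();print(s['eef_pos'],s['joints'],s['finger_gap'])
c=cam('wrist');pickle.dump(c,open('w6.pkl','wb'))
x,y,z=s['eef_pos']
p=proj(c,[[530.2,-130.3,130],[530.2,-130.3,106],[x,y,z+9.7]]);print(p)
u,v=p.mean(0).astype(int);u0,v0=u-70,v-60;cr=c['color'][v0:v0+120,u0:u0+140,::-1];print(u0,v0)
cv2.imwrite('pics/w6.png',cv2.resize(cr,None,fx=5,fy=5,interpolation=cv2.INTER_CUBIC))
E
```

```text
[ 530.17669337 -129.29463346  169.06568954] [ 4.74386737e-02  2.73560225e-01 -2.61292252e-02 -3.16091709e-04
 -1.27150752e+00 -2.15782618e+00] 31.868365402642908
[[254.00132958 211.73549449]
 [254.03235274 200.70867233]
 [255.45504943 243.6727422 ]]
184 158
```

View pics/w6.png

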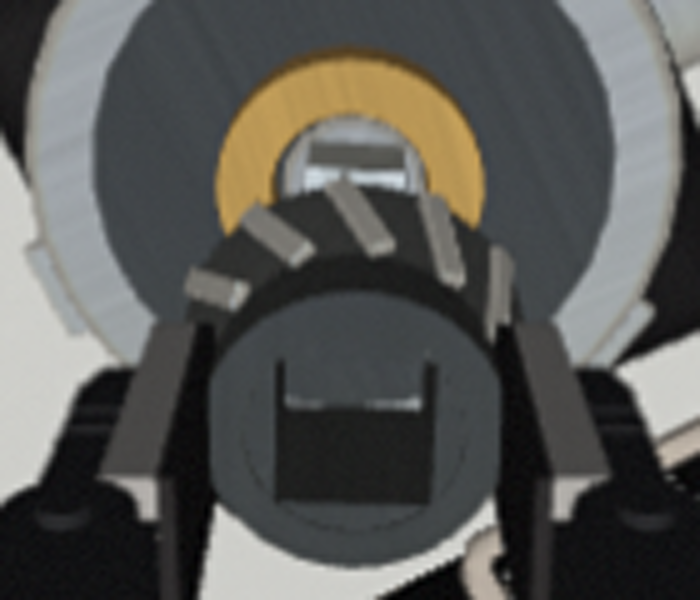

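Burr held level, bore bottom edge (277–430, 501). The square's edges are within about 1–2° of the bore, and the lateral offset is under 0.5 mm.

jog_arm([
  {"delta_pos":[0.0002,0.0004,-0.02],"angular":[0,0,-1],"claw":0.028},
  {"delta_pos":[0.0002,0.0004,-0.036],"angular":[0,0,-1],"claw":0.028},
  {"delta_pos":[0.0002,0.0004,-0.044],"angular":[0,0,-1],"claw":0.028},
  {"delta_pos":[0.0002,0.0004,-0.047],"angular":[0,0,-1],"claw":0.028},
  {"delta_pos":[0.0002,0.0004,-0.049],"angular":[0,0,-1],"claw":0.028},
  {"delta_pos":[0.0002,0.0004,-0.0505],"angular":[0,0,-1],"claw":0.028},
  {"delta_pos":[0.0002,0.0004,-0.052],"angular":[0,0,-1],"claw":0.028},
  {"delta_pos":[0.0002,0.0004,-0.052],"angular":[0,0,-1],"claw":0.028},
])

```text
time_s: 19.48
eef_pos: [530.4, -129.9, 117.3]
orientation: [0.0, 0.276, 0.961, 0.0]
wrist_force: [0.3, 0.0, -2.2]
finger_gap: 31.4
grip_force: 25.8
```

```bash
python3 -c "
from h import *
s=arm.sense();print(s['eef_pos'],s['wrist_force'],s['wrist_torque'])"
```

```text
[ 530.43054644 -129.85687606  117.29744827] [ 0.26514928  0.00927005 -2.15933115] [ 0.02186298 -0.01057335  0.05059619]
```

jog_arm([
  {"delta_pos":[0,0,-0.002],"angular":[0,0,0],"claw":0.028},
  {"delta_pos":[0,0,-0.004],"angular":[0,0,0],"claw":0.028},
  {"delta_pos":[0,0,-0.006],"angular":[0,0,0],"claw":0.028},
  {"delta_pos":[0,0,-0.008],"angular":[0,0,0],"claw":0.028},
  {"delta_pos":[0,0,-0.0095],"angular":[0,0,0],"claw":0.028},
  {"delta_pos":[0,0,-0.0105],"angular":[0,0,0],"claw":0.028},
  {"delta_pos":[0,0,-0.0105],"angular":[0,0,0],"claw":0.028},
])

```text
time_s: 20.35
eef_pos: [530.4, -129.8, 106.7]
orientation: [-0.0, 0.276, 0.961, -0.0]
wrist_force: [-1.0, -0.1, -1.5]
finger_gap: 31.5
grip_force: 25.8
```

jog_arm([
  {"delta_pos":[0,0,0],"angular":[0,0,0],"claw":0.055},
  {"delta_pos":[0,0,0],"angular":[0,0,0],"claw":0.055},
  {"delta_pos":[0,0,0],"angular":[0,0,0],"claw":0.055},
  {"delta_pos":[0,0,0.03],"angular":[0,0,0],"claw":0.055},
  {"delta_pos":[0,0,0.07],"angular":[0,0,0],"claw":0.055},
  {"delta_pos":[0.001,0.01,0.07],"angular":[0,0,0],"claw":0.055},
])

```text
time_s: 21.1
eef_pos: [533.5, -120.4, 180.5]
orientation: [0.004, 0.276, 0.961, 0.001]
wrist_force: [0.3, -0.7, 0.1]
finger_gap: 54.9
grip_force: 0.0
```

```bash
python3 - <<'E'
from h import *
import pickle
s=arm.sense();print(s['eef_pos'],s['finger_gap'])
c=cam('wrist');pickle.dump(c,open('w7.pkl','wb'))
p=proj(c,[[530.2,-130.3,130],[530.2,-130.3,116],[530.2,-130.3,80]]);print(p)
u,v=p.mean(0).astype(int);u0,v0=u-70,v-60;cr=c['color'][v0:v0+120,u0:u0+140,::-1];print(u0,v0)
cv2.imwrite('pics/w7.png',cv2.resize(cr,None,fx=5,fy=5,interpolation=cv2.INTER_CUBIC))
E
```

```text
[ 533.53022225 -120.37498842  180.49678091] 54.88984468374136
[[241.59499549 208.07694496]
 [242.31174788 201.80379865]
 [243.8116835  188.69637181]]
172 139
```

View pics/w7.png

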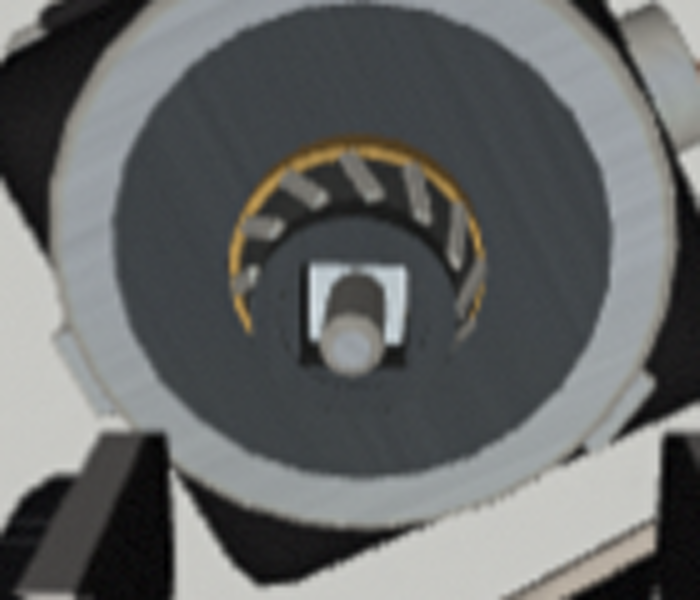

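Burr is on the square and down on the spacer: the brass rim is even all round, and the square sits recessed in the bore at (355,305).

jog_arm([
  {"delta_pos":[0.006,0.06,0],"angular":[0,0,0],"claw":0.045},
  {"delta_pos":[0.016,0.238,0],"angular":[0,0,0],"claw":0.045},
  {"delta_pos":[0.016,0.238,0],"angular":[0,0,0],"claw":0.045},
  {"delta_pos":[0.016,0.238,0],"angular":[0,0,0],"claw":0.045},
  {"delta_pos":[0.016,0.238,-0.05],"angular":[0,0,0],"claw":0.045},
  {"delta_pos":[0.016,0.238,-0.1],"angular":[0,0,0],"claw":0.045},
  {"delta_pos":[0.016,0.238,-0.13],"angular":[0,0,0],"claw":0.045},
  {"delta_pos":[0.016,0.238,-0.145],"angular":[0,0,0],"claw":0.045},
  {"delta_pos":[0.016,0.238,-0.1525],"angular":[0,0,0],"claw":0.045},
  {"delta_pos":[0.016,0.238,-0.1525],"angular":[0,0,0],"claw":0.045},
  {"delta_pos":[0.016,0.238,-0.1525],"angular":[0,0,0],"claw":0.045},
])

```text
time_s: 22.52
eef_pos: [548.3, 118.5, 25.5]
orientation: [0.001, 0.276, 0.961, 0.001]
wrist_force: [-0.0, 0.5, 1.1]
finger_gap: 45.0
grip_force: 0.0
```

jog_arm([
  {"delta_pos":[0,0,0],"angular":[0,0,0],"claw":0.018},
  {"delta_pos":[0,0,0],"angular":[0,0,0],"claw":0.018},
  {"delta_pos":[0,0,0],"angular":[0,0,0],"claw":0.018},
  {"delta_pos":[0,0,0],"angular":[0,0,0],"claw":0.018},
  {"delta_pos":[0,0,0],"angular":[0,0,0],"claw":0.045},
  {"delta_pos":[0,0,0],"angular":[0,0,0],"claw":0.045},
  {"delta_pos":[0,0,0],"angular":[0,0,10],"claw":0.045},
  {"delta_pos":[0,0,0],"angular":[0,0,20],"claw":0.045},
  {"delta_pos":[0,0,0],"angular":[0,0,30],"claw":0.045},
  {"delta_pos":[0,0,0],"angular":[0,0,40],"claw":0.045},
  {"delta_pos":[0,0,0],"angular":[0,0,50],"claw":0.045},
  {"delta_pos":[0,0,0],"angular":[0,0,60],"claw":0.045},
], grip_force=20)

```text
time_s: 24.02
eef_pos: [547.2, 118.1, 23.9]
orientation: [-0.0, -0.245, 0.97, -0.0]
wrist_force: [-0.1, -0.5, 0.4]
finger_gap: 45.0
grip_force: 0.0
```

jog_arm([
  {"delta_pos":[0,0,0],"angular":[0,0,10],"claw":0.045},
  {"delta_pos":[0,0,0],"angular":[0,0,20],"claw":0.045},
  {"delta_pos":[0,0,0],"angular":[0,0,30],"claw":0.045},
  {"delta_pos":[0,0,0],"angular":[0,0,30],"claw":0.045},
  {"delta_pos":[0,0,0],"angular":[0,0,30],"claw":0.045},
  {"delta_pos":[0,0,0],"angular":[0,0,30],"claw":0.018},
  {"delta_pos":[0,0,0],"angular":[0,0,30],"claw":0.018},
  {"delta_pos":[0,0,0],"angular":[0,0,30],"claw":0.018},
  {"delta_pos":[0,0,0],"angular":[0,0,30],"claw":0.018},
  {"delta_pos":[0,0,0],"angular":[0,0,30],"claw":0.018},
])

```text
time_s: 25.28
eef_pos: [547.5, 118.2, 24.4]
orientation: [0.0, -0.485, 0.875, -0.0]
wrist_force: [-0.8, 0.5, 1.4]
finger_gap: 22.7
grip_force: 19.6
```

jog_arm([
  {"delta_pos":[0,0,0.05],"angular":[0,0,0],"claw":0.018},
  {"delta_pos":[0,0,0.11],"angular":[0,0,0],"claw":0.018},
  {"delta_pos":[-0.004,-0.05,0.135],"angular":[0,0,0],"claw":0.018},
  {"delta_pos":[-0.0172,-0.2484,0.135],"angular":[0,0,0],"claw":0.018},
  {"delta_pos":[-0.0172,-0.2484,0.135],"angular":[0,0,0],"claw":0.018},
  {"delta_pos":[-0.0172,-0.2484,0.135],"angular":[0,0,0],"claw":0.018},
  {"delta_pos":[-0.0172,-0.2484,0.135],"angular":[0,0,0],"claw":0.018},
  {"delta_pos":[-0.0172,-0.2484,0.135],"angular":[0,0,0],"claw":0.018},
  {"delta_pos":[-0.0172,-0.2484,0.135],"angular":[0,0,0],"claw":0.018},
  {"delta_pos":[-0.0172,-0.2484,0.135],"angular":[0,0,0],"claw":0.018},
])

```text
time_s: 26.52
eef_pos: [530.5, -129.0, 159.3]
orientation: [0.0, -0.486, 0.874, 0.0]
wrist_force: [-0.4, 0.7, -0.6]
finger_gap: 23.1
grip_force: 19.8
```

```bash
python3 - <<'E'
from h import *
s=arm.sense();print(s['eef_pos'],s['finger_gap'])
c=cam('wrist')
x,y,z=s['eef_pos']
p=proj(c,[[530.2,-130.3,130],[530.2,-130.3,116],[x,y,z+8.7],[x,y,z-9.3]]);print(p,c['R'][:2])
u,v=p.mean(0).astype(int);u0,v0=u-70,v-60;cr=c['color'][v0:v0+120,u0:u0+140,::-1];print(u0,v0)
cv2.imwrite('pics/w8.png',cv2.resize(cr,None,fx=5,fy=5,interpolation=cv2.INTER_CUBIC))
E
```

```text
[ 530.47132154 -128.96659747  159.2750661 ] 23.057920658899164
[[254.20951256 215.29715094]
 [254.24360681 207.99285743]
 [254.94669959 243.7159651 ]
 [254.92328808 229.62806504]] [[-8.48408711e-01  5.29341220e-01 -7.29951528e-04]
 [ 5.07375147e-01  8.13593875e-01  2.83963847e-01]]
184 164
```

View pics/w8.png

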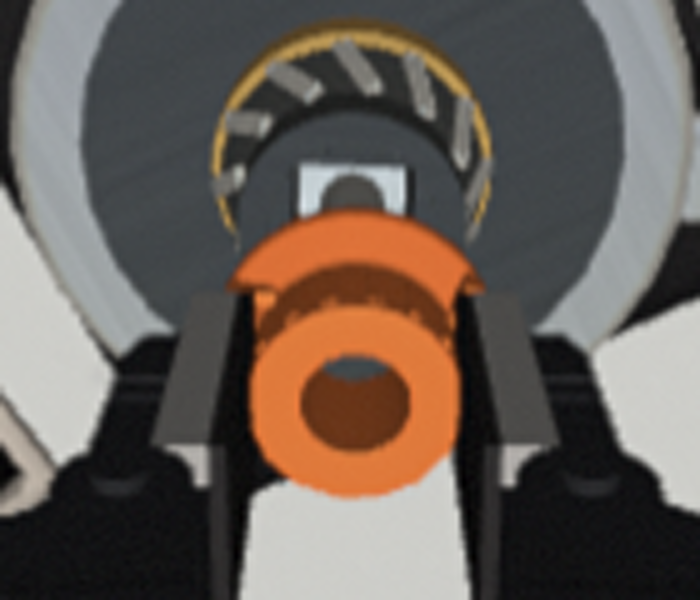

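Feeder held upright, bore centre at (355,403). It is in line with the stud and burr axis at x≈353, so I lower it gently.

jog_arm([
  {"delta_pos":[0,0,-0.01],"angular":[0,0,0],"claw":0.018},
  {"delta_pos":[0,0,-0.016],"angular":[0,0,0],"claw":0.018},
  {"delta_pos":[0,0,-0.019],"angular":[0,0,0],"claw":0.018},
  {"delta_pos":[0,0,-0.021],"angular":[0,0,0],"claw":0.018},
  {"delta_pos":[0,0,-0.023],"angular":[0,0,0],"claw":0.018},
  {"delta_pos":[0,0,-0.025],"angular":[0,0,0],"claw":0.018},
  {"delta_pos":[0,0,-0.025],"angular":[0,0,0],"claw":0.018},
])

```text
time_s: 27.45
eef_pos: [530.1, -130.2, 134.2]
orientation: [-0.0, -0.485, 0.875, 0.0]
wrist_force: [0.4, 0.5, -0.6]
finger_gap: 22.6
grip_force: 19.8
```

jog_arm([
  {"delta_pos":[0,0,-0.002],"angular":[0,0,0],"claw":0.018},
  {"delta_pos":[0,0,-0.004],"angular":[0,0,0],"claw":0.018},
  {"delta_pos":[0,0,-0.006],"angular":[0,0,0],"claw":0.018},
  {"delta_pos":[0,0,-0.0075],"angular":[0,0,0],"claw":0.018},
  {"delta_pos":[0,0,-0.0085],"angular":[0,0,0],"claw":0.018},
  {"delta_pos":[0,0,-0.0085],"angular":[0,0,0],"claw":0.018},
])

```text
time_s: 28.2
eef_pos: [530.2, -130.2, 125.7]
orientation: [-0.0, -0.485, 0.875, 0.0]
wrist_force: [0.5, 0.6, -0.7]
finger_gap: 22.4
grip_force: 19.8
```

jog_arm([
  {"delta_pos":[0,0,0],"angular":[0,0,0],"claw":0.045},
  {"delta_pos":[0,0,0],"angular":[0,0,0],"claw":0.045},
  {"delta_pos":[0,0,0],"angular":[0,0,0],"claw":0.045},
  {"delta_pos":[0,0,0.03],"angular":[0,0,0],"claw":0.045},
  {"delta_pos":[0,0,0.06],"angular":[0,0,0],"claw":0.045},
  {"delta_pos":[0,0.02,0.08],"angular":[0,0,0],"claw":0.045},
  {"delta_pos":[0,0.02,0.08],"angular":[0,0,0],"claw":0.045},
  {"delta_pos":[0,0.02,0.08],"angular":[0,0,0],"claw":0.045},
])

```text
time_s: 29.2
eef_pos: [529.8, -110.3, 205.0]
orientation: [-0.001, -0.485, 0.875, 0.0]
wrist_force: [0.2, -1.1, -0.0]
finger_gap: 44.9
grip_force: 0.0
```

```bash
python3 - <<'E'
from h import *
s=arm.sense();print(s['eef_pos'],s['finger_gap'])
c=cam('wrist')
p=proj(c,[[530.2,-130.3,130],[530.2,-130.3,134],[530.2,-130.3,116]]);print(p)
u,v=p.mean(0).astype(int);u0,v0=u-70,v-60;cr=c['color'][v0:v0+120,u0:u0+140,::-1];print(u0,v0)
cv2.imwrite('pics/w9.png',cv2.resize(cr,None,fx=5,fy=5,interpolation=cv2.INTER_CUBIC))
E
```

```text
[ 529.80288744 -110.27174427  204.956377  ] 44.89847097146901
[[241.57774515 176.93894456]
 [241.35514563 178.15052184]
 [242.30060324 173.00597274]]
171 116
```

View pics/w9.png

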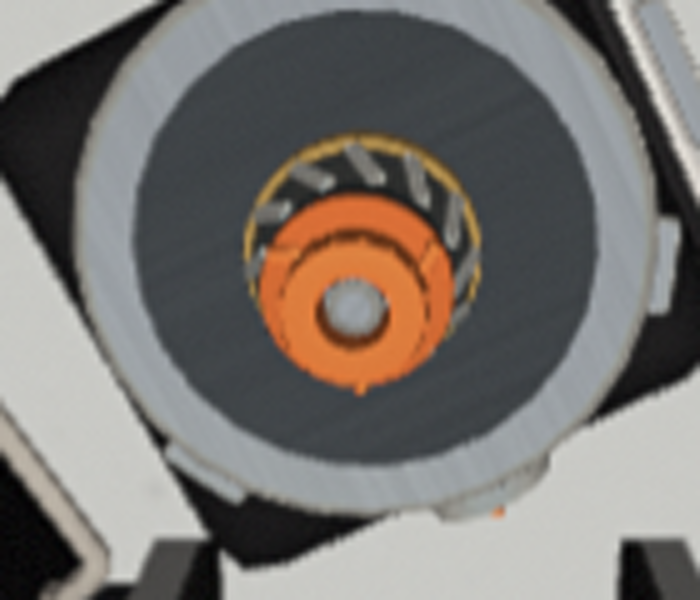

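The picture shows the feeder upright on the stud, with the stud tip recessed in its bore at (353,307). The burr and the brass rim are concentric under it, and the gripper is clear.

```bash
python3 -c "
from station import arm
print(arm.finish_job())"
```

```text
the job is handed in; nothing more can be done
None
```

The spacer, burr and feeder are on the spindle in that order, each down fully home, upright and released, and I handed the job in at about 29 s; no verdict came back.

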